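# Start an espresso on the capsule machine

## Robot

A 6-joint arm with a two-finger parallel gripper is mounted at the origin on the work surface. World frame = base frame: x ahead of the robot, y to its left, z up, the work surface at z = 0. Lengths are in m, angles in degrees, forces in N, time in s.
With the tool pointing down it reaches from about 0.4 to 0.825 m from the base axis. Payload 7 kg.
Tool frame: the origin (TCP) lies at the very end of the fingers, on their centre line; the grasp point (between the pads) lies 19 mm behind it; x points along the fingers, z is the direction in which the jaws open and shut, and the axes are right-handed (so a half turn about x gives the same grasp; the last joint's range is limited). The gripper opens to 88 mm and grips with 3 to 60 N. Pads are 19 mm wide; open, the fingers measure 130 mm over their backs; the gripper's body (78 mm by 193 mm) begins 47 mm behind the grasp point.
Start: joints at [92.596, 20.546, 0.682, 0, -70.136, -16.507], TCP at [0.162, 0.655, 0.227] pointing down, gripper open.
Joint ranges: [-176.03, 176.03], [-82.01, 121.73], [-58.28, 71.71], [-173.87, 95.51], [-174.79, -0.11], [-173.66, 173.66]. Speed limits (degrees/s): [136.94, 136.94, 172.46, 180, 180, 180].

## Interface

Orientations are given as [roll, pitch, yaw] about the fixed x, y, z axes, in that order (R = Rz(yaw) Ry(pitch) Rx(roll)).
In Python, from plant import sensors, cams, workorder gives the robot as it stands. The module is installed in compiled form; this text tells all that it offers.
- The arm moves only by the shell command python3 -m handwheel 'ROWS' [OPENING] [FORCE]. ROWS is JSON, one flat list of numbers, 4 for each row, row after row: the shift along the tool's x, y, z in cm, then the turn about the tool's x in degrees. A call has exactly 10 rows; each row is the pose to reach, as a shift and turn from the pose commanded when the call began, along the tool's axes at that moment; what a row does not reach only later rows make up. A row lasts 1/8 s, in which the tool goes at most 62.5 mm and 10.7 degrees, less where a joint would pass 70% of its speed; a pose out of reach is approached as far as the arm can. A call with a gripper value outside its range is refused whole. OPENING is the finger opening in cm, from 0 to 8.76, set as the call begins (- or left out, the last holds). The fingers move at their own pace and stop on an object; FORCE is the grip in N (left out, the last holds). Time passes only in rows, so rows that repeat a pose let the fingers close, or fill a call up. It gives the time, the measured TCP pose, the force and the opening at its end, in the units of the state.
- sensors.get_state(): the state, without advancing time (a new reading comes with each control period).
- cams.capture(name): name is "scene" or "top" or "wrist"; returns a dict with "image" (480x640x3 uint8, red, green, blue), "fov_y" (degrees; the focal length in pixels is half the picture's height over the tangent of half this angle, whatever the lens; pixels are square), "cx", "cy" (the principal point, pixels), "xyz" and "rotation" of the camera in the world. Camera axes: x right, y down, z forward; pixel columns grow to the right and rows downward; lengths in m; the calibration is good to about 2 mm. The wrist camera is an equidistant fisheye: a pixel r from the principal point sees the ray r / f radians off the axis. A picture is of the moment at which its call begins. There is no depth.
- workorder.close_job(): hands the job in, once; it reports no verdict.
The state is a dict: "time_s": time; "joints": joint angles; "qd": joint speeds; "joint_torque": joint torques, N m; "tcp_pos": TCP position; "eef_rot": TCP orientation; "contact_force": force on the tool from outside, world axes, zero at the start; "moment": the same for the moment, N m; "gripper_width": finger opening in m.
Only numpy, scipy, OpenCV 4.12 (cv2) and the standard library are available. Lean on these libraries where they do the work, as an engineer would, in place of code of your own. Each camera call takes 0.05 s, during which the arm holds its last target.

## Task

Get the coffee machine brewing, pushing with the fingertips only: its capsule is already loaded. Push the pulled-out drip tray fully home so that the cup standing on it rides in under the spout, upright and not touched itself, and push the raised lid down until it is fully shut, in either order. Only then press the round brew button on top all the way down, let it come up again, and leave everything else on the table where it is.

Things in the scene. Friction and masses are not known exactly. Their poses are not given: they have to be found in the camera images.
- machine: Cream capsule coffee machine, fixed, 350 long, 120 wide, deck 205 high, clear tank at its rear. Origin on the table in its middle plane; x points from front (tray, spout) to rear (tank), y across, z up. Stands side-on, front to the robot's right. Head over the tray: x = -125 to -25, z = 135 to 205 (spout from 111). Column behind: x = -30 to 105; tank x = 105 to 167; all y = -60 to 60.
- tray (a joint): How far the drip tray is pulled out (m): 0 fully home (hard stop), at most 0.09. Slides along the machine's x against a steady friction of about 2.5 N, no spring. Black plastic with a steel grille on top, 144 long, 108 wide, top 36 above the table; the used-capsule bin behind it moves with it.
- tray_front (a point): Centre of the tray's flat, upright front face (108 wide, from 2 to 33 above the table), 17.5 above the table, the face to push. It moves with the tray; with the tray home it lies at machine x = -175. Its x axis is the machine's x axis, the direction to push in.
- lid (a joint): Angle of the dark lid over the capsule chamber (rad): 0 shut flat on the head, grows as it opens, at most 1.4. It stays at any angle by hinge friction (0.2 N m, about 2 N at its front edge) plus its weight of about 140 g.
- lid_hinge (a point): Midpoint of the lid's hinge axis, 207 above the machine's origin; axes are those of the machine, the hinge axis is machine y. The lid reaches from here 122 to the front (plus a lip 13 long, 50 wide) and is 112 wide; its flat outer face lies 15 from the hinge axis (222 above the table when shut).
- lid_front (a point): Middle of the lid's front edge on its outer face, 122 from the hinge axis along the lid and 15 above it; moves with the lid.
- brew (a joint): How far the brew button is pressed (m): 0 up, 0.005 fully down (hard stop); spring, 2 N to start and 5 N fully down, comes up by itself.
- brew_top (a point): Centre of the top of the round black brew button (27 diameter, in a steel bezel) on the machine's deck behind the lid, at machine x = 58, y = 0, 215 above the table when up (10 above the deck).
- spout (a point): Lower end of the coffee spout under the head, at machine x = -85, y = 0, 111 above the table.
- cup: White espresso cup with a small side handle, loose, 61 wide at the rim, 38 at the foot, 54 high, about 140 g, standing on the tray's grille near its middle; origin at the centre of its underside, 36 above the table, z up. It rides along with the tray.
- pitcher: Bystander: steel milk pitcher, 95 high, 86 wide at the foot, side handle. Origin at the centre of its underside.
- second_cup: Bystander: second white espresso cup, like the first, standing on the table. Origin at the centre of its underside.
- shaker: Bystander: steel cocoa shaker with perforated domed top, 65 wide, 96 high. Origin at the centre of its underside.
- sauce: Bystander: brown squeeze bottle with pale nozzle, 50 wide, 150 high. Origin at the centre of its underside.
- sugar: Bystander: pale sugar jar with steel lid, 72 wide, 85 high. Origin at the centre of its underside.
- glass: Bystander: empty water glass, 68 wide, 110 high. Origin at the centre of its underside.
- pod_a: Bystander: loose copper-coloured coffee capsule, 37 wide, 28 high, wide rim down. Origin at the centre of its underside.
- pod_b: Bystander: second loose capsule, like pod_a. Origin at the centre of its underside.

How it is judged (in metres and radians):
On the way, in this order (a step that is already met when the one before it is completed fails the run):
1. tray fully home and lid fully shut, in either order (value of joint tray below 0.004 m and value of joint lid below 0.05 rad), for 0.2 s.
2. brew button pressed all the way down (value of joint brew above 0.004 m), for 0.05 s.
At the end, for the whole second after the job is handed in: The tray is within 4 mm of fully home, the lid within 0.05 rad of shut, the button is up again (within 1 mm), and the cup stands at rest and upright on the tray, its centre within 24 mm of the spout's axis (all of step 1 and value of joint brew below 0.001 m and horizontal distance between cup and spout below 0.024 m and angle between cup's own z axis and vertical below 0.1 rad and z of cup in the frame of machine between 0.03 and 0.042 m and linear speed of cup below 0.02 m/s); the robot touches nothing.
It fails at once if the cup on the tray is touched by the robot (contact force between any of the fingers, the arm and cup above 0.5 N).
It fails at once if the cup is lifted or knocked over (z of cup in the frame of machine above 0.05 m or angle between cup's own z axis and vertical above 0.35 rad).
It fails at once if the brew button is pressed down while the tray is out or the lid is up (value of joint brew above 0.003 m and (value of joint tray above 0.006 m or value of joint lid above 0.08 rad)).
It fails at once if another thing on the table is lifted, knocked over or moved by more than 3 cm (distance of any of pitcher, second_cup, shaker, sauce, sugar, glass, pod_a, pod_b from where it was at the start of the episode above 0.03 m or angle between any of pitcher, second_cup, shaker, sauce, sugar, glass, pod_a, pod_b's own z axis and vertical above 0.5 rad).
It also fails if it takes over 56 s, if anything falls off the work surface, if the arm or the gripper's body presses on something with over 40 N, if the wrist force passes 120 N, or if a joint passes its speed limit or range.

## Working session

There is one attempt and no reset: what is moved stays moved. The work goes in short steps, Python scripts to look and compute and a shell command to move; the robot and the scene stay as the last step left them, time stands still between calls to the robot, and variables do not carry over. Pictures are saved under pics/ and viewed, and the job is handed in when it is done.

```bash
mkdir -p pics; python3 - <<'E'
from plant import sensors,cams
import cv2,pickle
s=sensors.get_state();print(s)
for n in("scene","top","wrist"):
    c=cams.capture(n);pickle.dump(c,open(f"pics/{n}0.pkl","wb"))
    cv2.imwrite(f"pics/{n}0.png",c["image"][:,:,::-1]);print(n,c["fov_y"],c["cx"],c["cy"],c["xyz"],c["rotation"])
E
```

```text
{'time_s': 0.0, 'joints': array([ 9.25948525e+01,  2.05914591e+01,  6.31702602e-01, -2.25322973e-02,
       -7.01348940e+01, -1.65058003e+01]), 'qd': array([-0.01224635,  0.0610785 , -0.05516852,  0.02399944, -0.02461903,
       -0.07525745]), 'joint_torque': array([-1.27568356e-06, -5.82721245e+01,  2.93058693e+01,  6.99716493e+00,
        7.05792612e-03, -1.60461550e-04]), 'tcp_pos': array([0.16218605, 0.65470049, 0.2255991 ]), 'eef_rot': array([   3.89331921,   89.90300762, -100.02530276]), 'contact_force': array([ 0.12113628,  0.70759118, -0.60272625]), 'moment': array([0.00327167, 0.02015406, 0.03857782]), 'gripper_width': 0.087304004267055}
scene 42.754239946999206 323.51537107051905 244.9339611785012 [1.20482423 0.14191746 1.3835503 ] [-152.62000153   -0.55275942  104.11531265]
top 45.15132992713366 317.43597200287076 236.8724201303864 [ 0.45263185 -0.00609315  1.72192446] [-174.53861993    0.69707327  -88.42135928]
wrist 65.70646984690485 319.96253024767304 234.25650277335538 [0.22686741 0.63878089 0.38237932] [ 1.65287645e+02 -1.32257228e-01 -1.03896915e+02]
```

View pics/scene0.png

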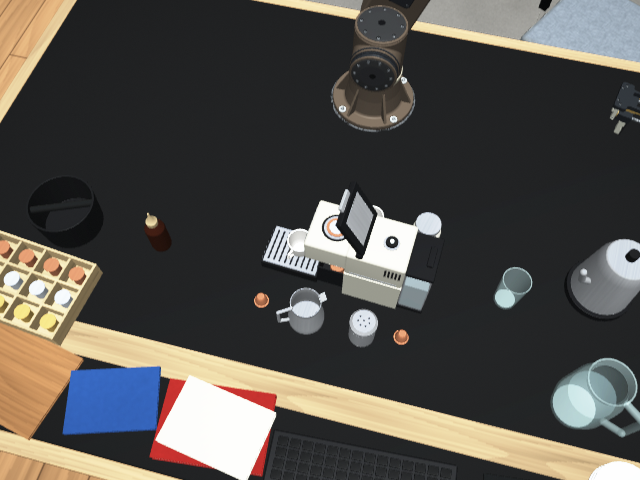

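View pics/top0.png

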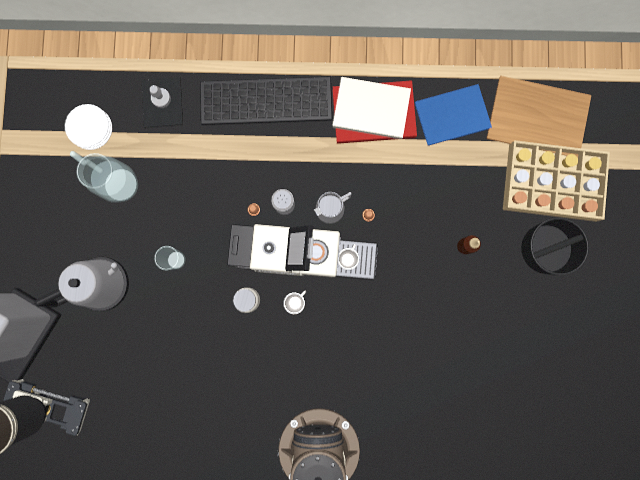

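View pics/wrist0.png

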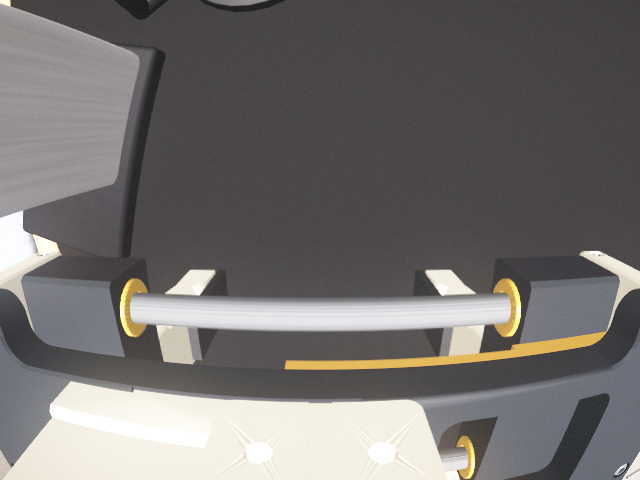

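The scene and top pictures show the machine in the middle (top view about (250-375, 225-275)), tray pulled out to the right, lid raised. I'll enlarge them.

```bash
python3 - <<'E'
import cv2
a=cv2.imread("pics/top0.png")[180:325,220:400];cv2.imwrite("pics/topc.png",cv2.resize(a,None,fx=4.4,fy=4.1,interpolation=2)) if 0 else cv2.imwrite("pics/topc.png",cv2.resize(a,None,fx=4,fy=4,interpolation=2))
a=cv2.imread("pics/scene0.png")[180:350,245:445];cv2.imwrite("pics/scc.png",cv2.resize(a,None,fx=3.5,fy=3.5,interpolation=2))
E
```

```text
(no output)
```

View pics/topc.png

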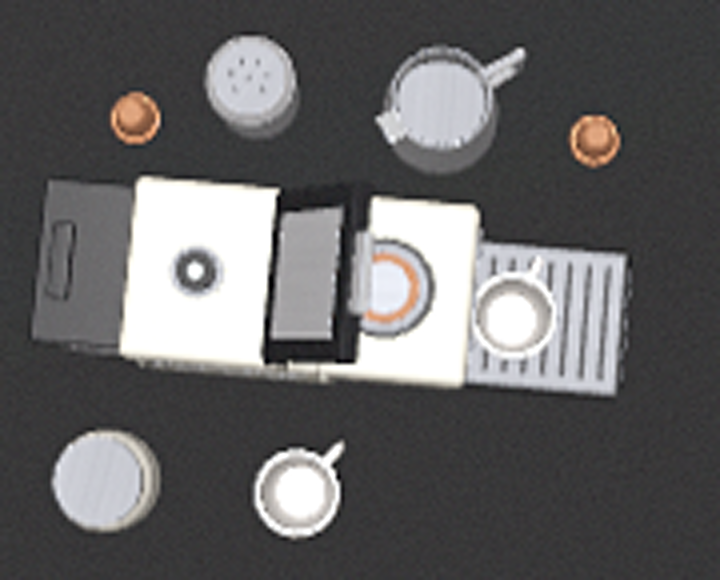

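View pics/scc.png

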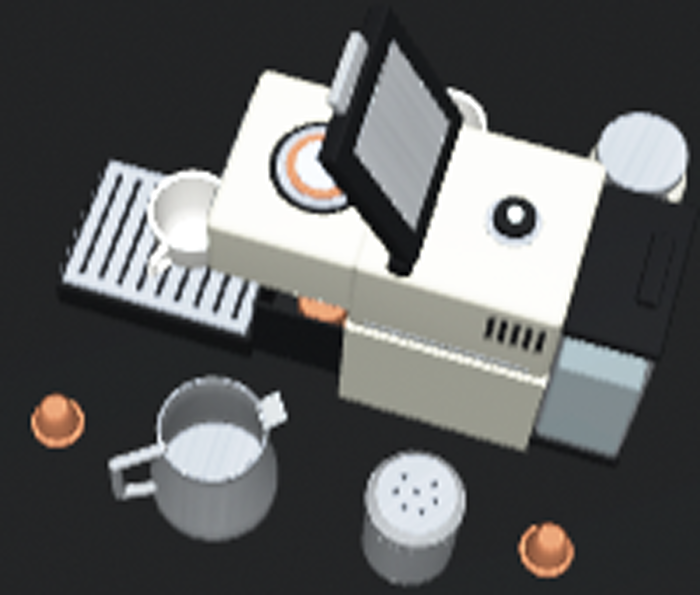

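```bash
cat > h.py <<'E'
import numpy as np,pickle
from scipy.spatial.transform import Rotation as Ro
def ray(c,u,v):
    f=240/np.tan(np.radians(c["fov_y"]/2)); R=Ro.from_euler("xyz",c["rotation"],degrees=True).as_matrix()
    d=R@np.array([(u-c["cx"])/f,(v-c["cy"])/f,1]);return np.array(c["xyz"]),d
def atz(c,u,v,z):
    o,d=ray(c,u,v);return o+d*(z-o[2])/d[2]
def tri(a,b):
    (o1,d1),(o2,d2)=a,b
    A=np.stack([d1,-d2],1);t=np.linalg.lstsq(A,o2-o1,rcond=None)[0]
    p,q=o1+t[0]*d1,o2+t[1]*d2;return (p+q)/2,np.linalg.norm(p-q)
T=pickle.load(open("pics/top0.pkl","rb"));S=pickle.load(open("pics/scene0.pkl","rb"))
tc=lambda u,v:(u/4+220,v/4+180)
sc=lambda u,v:(u/3.5+245,v/3.5+180)
E
python3 - <<'E'
from h import *
np.set_printoptions(precision=4,suppress=True)
P={}
for n,p,z in [("rearfar",(137,178),.205),("rearnear",(122,357),.205),("frontfar",(480,206),.205),("frontnear",(465,386),.205),("btn",(195,270),.215),("trayfar",(628,255),.036),("traynear",(613,395),.036),("cuprim",(515,314),.09),("pitcher",(443,95),.095),("shaker",(250,75),.096),("sugar",(100,480),.085),("cup2",(297,491),.054),("podb",(595,138),.028),("poda",(135,116),.028),("tankfarrear",(50,180),.2),("lidtipfar?",(372,200),.205)]:
    P[n]=atz(T,*tc(*p),z);print(n,P[n])
for n,p,z in [("btn",(514,214),.215),("trayfar",(62,285),.036),("traynear",(110,160),.036),("frontnear",(265,72),.205),("rearnear",(606,160),.205),("frontfar",(209,228),.205)]:
    print("S",n,atz(S,*sc(*p),z))
# lid tip corners
for n,a,b in [("btn",(195,270),(514,214)),("lidback far top",(350,195),(325,160)),("lidtip",(352,350),(378,12)),("lip mid",(362,275),(348,70))]:
    print(n,tri(ray(T,*tc(*a)),ray(S,*sc(*b))))
E
```

```text
rearfar [0.6256 0.1846 0.205 ]
rearnear [0.507 0.19  0.205]
frontfar [ 0.6129 -0.0428  0.205 ]
frontnear [ 0.4941 -0.0358  0.205 ]
btn [0.5648 0.143  0.215 ]
trayfar [ 0.5976 -0.156   0.036 ]
traynear [ 0.4951 -0.1469  0.036 ]
cuprim [ 0.549  -0.0722  0.09  ]
pitcher [ 0.7033 -0.0173  0.095 ]
shaker [0.714  0.1205 0.096 ]
sugar [0.4241 0.2177 0.085 ]
cup2 [0.4197 0.0799 0.054 ]
podb [ 0.6844 -0.1308  0.028 ]
poda [0.692  0.2101 0.028 ]
tankfarrear [0.6233 0.2431 0.2   ]
lidtipfar? [0.615  0.0286 0.205 ]
S btn [0.5695 0.1457 0.215 ]
S trayfar [ 0.6056 -0.1483  0.036 ]
S traynear [ 0.5015 -0.1436  0.036 ]
S frontnear [ 0.5027 -0.0294  0.205 ]
S rearnear [0.5119 0.1945 0.205 ]
S frontfar [ 0.6207 -0.0352  0.205 ]
btn (array([0.5653, 0.1448, 0.2068]), np.float64(0.001974483473174004))
lidback far top (array([0.6082, 0.0364, 0.3012]), np.float64(0.0074876136748575055))
lidtip (array([0.5107, 0.0383, 0.3133]), np.float64(0.005354801166122398))
lip mid (array([0.5566, 0.0321, 0.3175]), np.float64(0.0026076781298124845))
```

```bash
cat >> h.py <<'E'
np.set_printoptions(precision=4,suppress=True)
O=np.array([.563,.087]);YAW=np.radians(87.0)
def m2w(x,y,z): 
    c,s=np.cos(YAW),np.sin(YAW);return np.array([O[0]+c*x-s*y,O[1]+s*x+c*y,z])
def w2m(p):
    c,s=np.cos(YAW),np.sin(YAW);d=p[:2]-O;return np.array([c*d[0]+s*d[1],-s*d[0]+c*d[1],p[2]])
def go(*pts):
    from plant import sensors
    s=sensors.get_state();R=Ro.from_euler("xyz",s["eef_rot"],degrees=True).as_matrix()
    print("t",s["time_s"],"tcp",s["tcp_pos"],"m",w2m(s["tcp_pos"]),"F",s["contact_force"],"q",s["joints"]);print(R)
    # turn so that tool y aligned with +-machine x
    a=np.degrees(np.arctan2(R[1,1],R[0,1]));print("tool y yaw",a)
    for p in pts: print(p,"->",R.T@(np.array(p)-s["tcp_pos"])*100)
E
python3 - <<'E'
from h import *
print(atz(T,475,243,.15),"sauce",atz(T,170,258,.11),"glass")
go(m2w(.03,0,.4),m2w(.03,0,.285))
E
```

```text
[ 0.5969 -0.4124  0.15  ] sauce [0.5358 0.4295 0.11  ] glass
t 0.15 tcp [0.1622 0.6548 0.2258] m [0.5461 0.4299 0.2258] F [-0.2157  0.3635  0.3627] q [ 92.5952  20.5822   0.646   -0.0143 -70.137  -16.5064]
[[-0.0002  0.9706 -0.2405]
 [-0.0013 -0.2405 -0.9706]
 [-1.      0.0001  0.0013]]
tool y yaw -13.916030828247356
[0.5646 0.117  0.4   ] -> [-17.3541  51.9916  42.5544]
[0.5646 0.117  0.285 ] -> [-5.8541 51.99   42.5396]
```

```bash
python3 -m handwheel '[-6,0,0,0, -12,0,0,8, -17.4,0,0,16, -17.4,4.5,3.7,24, -17.4,9,7.4,32, -17.4,13.5,11.1,40, -17.4,18,14.8,50, -17.4,22.5,18.5,60, -17.4,27,22.2,70, -17.4,31.5,25.8,79]' 0 20; python3 - <<'E'
from h import *
go(m2w(.03,0,.4),m2w(.03,0,.285))
E
```

```text
time_s: 1.4
tcp_pos: [0.4067, 0.3272, 0.4006]
eef_rot: [-89.5, 90.0, 87.3]
contact_force: [1.1, 1.6, 0.4]
gripper_width: 0.0006
t 1.4 tcp [0.4067 0.3272 0.4006] m [0.2317 0.1687 0.4006] F [1.0653 1.5616 0.4221] q [ 60.3744   2.1214  -0.512   -0.007  -87.3528 -63.578 ]
[[ 0.     -0.0559 -0.9984]
 [ 0.0003 -0.9984  0.0559]
 [-1.     -0.0003  0.    ]]
tool y yaw -93.20399399413843
[0.5646 0.117  0.4   ] -> [  0.0568  20.1103 -16.9406]
[0.5646 0.117  0.285 ] -> [ 11.5568  20.1134 -16.9406]
```

```bash
python3 -m handwheel '[0,4,-3.4,0, 0,8,-6.8,0, 0,12,-10.2,0, 0,16,-13.6,0, 0,20,-17,0, 0,20,-17,0, 3,20,-17,0, 6,20,-17,0, 9,20,-17,0, 10,20,-17,0]' 0 ; python3 - <<'E'
from h import *
from plant import cams
import cv2
for n in("scene","top","wrist"):
    c=cams.capture(n);pickle.dump(c,open(f"pics/{n}1.pkl","wb"))
    im=c["image"][:,:,::-1]
    cv2.imwrite(f"pics/{n}1.png",cv2.resize(im[150:350,230:450],None,fx=3,fy=3,interpolation=2) if n!="wrist" else im)
go(m2w(-.013,0,.285))
E
```

```text
time_s: 2.65
tcp_pos: [0.5645, 0.1208, 0.2988]
eef_rot: [22.9, 89.8, -160.0]
contact_force: [-0.4, 0.5, 1.3]
gripper_width: 0.0
t 2.8 tcp [0.5658 0.1209 0.3011] m [ 0.034  -0.001   0.3011] F [0.5073 0.7077 0.0614] q [ 31.4398   9.2011  -4.9754   0.022  -75.8111 -34.3269]
[[ 0.0004 -0.0503 -0.9987]
 [-0.0002 -0.9987  0.0503]
 [-1.      0.0002 -0.0004]]
tool y yaw -92.88176504828526
[0.5623 0.074  0.285 ] -> [1.6158 4.701  0.1092]
```

View pics/scene1.png

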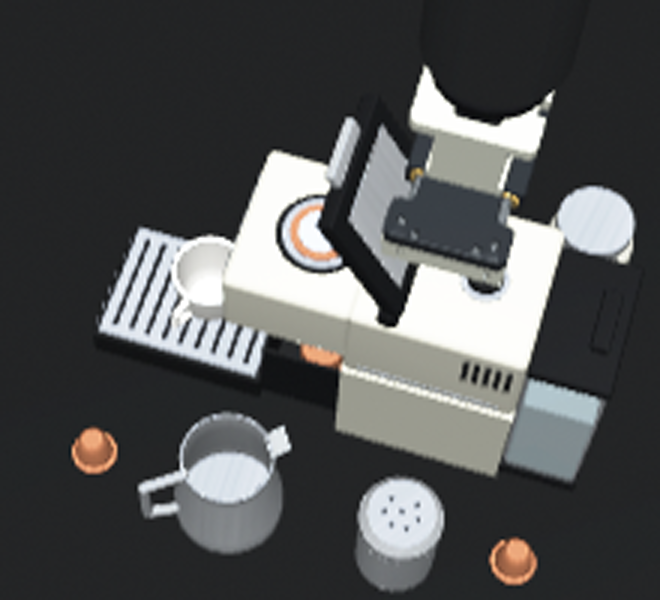

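View pics/wrist1.png

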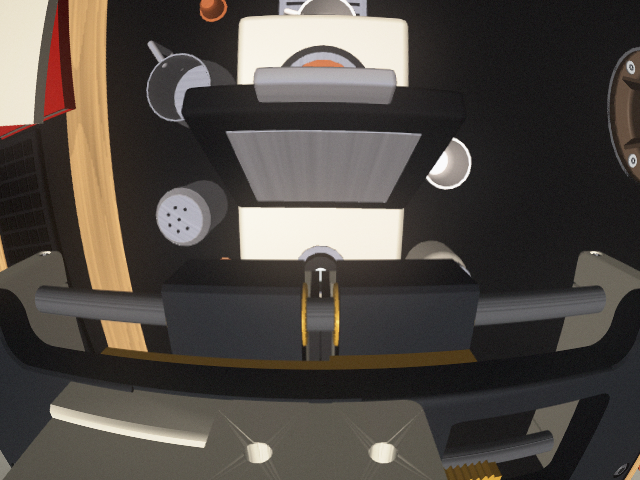

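The lid stands directly ahead of the closed fingers and is centred (wrist picture, lid at (320,160)). I start the push along the lid's arc.

```bash
python3 -m handwheel '[0.8,1.5,0,0, 1.6,3,0,0, 1.6,4,0,0, 1.6,4.7,0,0, 1.8,5.4,0,0, 2.0,6.2,0,0, 2.3,7.2,0,0, 2.7,8,0,0, 3.2,8.8,0,0, 3.8,9.6,0,0]' 0 ; python3 - <<'E'
from h import *
from plant import cams
import cv2
for n in("scene",):
    c=cams.capture(n)
    im=c["image"][:,:,::-1]
    cv2.imwrite(f"pics/{n}2.png",cv2.resize(im[150:350,230:450],None,fx=3,fy=3,interpolation=2) if n!="wrist" else im)
go(m2w(-.09,0,.222))
E
```

```text
time_s: 4.05
tcp_pos: [0.5608, 0.0242, 0.2622]
eef_rot: [118.1, 90.0, -64.8]
contact_force: [0.4, 1.8, 0.5]
gripper_width: 0.0002
t 4.1 tcp [0.5603 0.0234 0.2614] m [-0.0636 -0.0007  0.2614] F [0.3176 0.3479 0.3105] q [ 22.3983   8.6274 -10.7997   0.009  -70.6446 -25.3311]
[[-0.0011 -0.0511 -0.9987]
 [-0.0006 -0.9987  0.0511]
 [-1.      0.0007  0.0011]]
tool y yaw -92.92981281058407
[ 0.5583 -0.0029  0.222 ] -> [3.9402 2.6343 0.0656]
```

View pics/scene2.png

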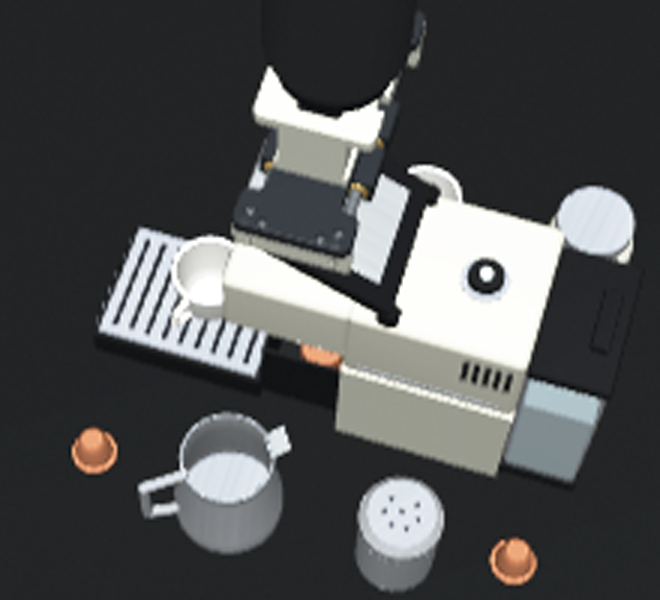

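The lid is following the finger, now about 0.4 rad open. I push it down to shut.

```bash
python3 -m handwheel '[0.6,0.7,0,0, 1.2,1.3,0,0, 1.8,1.8,0,0, 2.4,2.2,0,0, 3.0,2.5,0,0, 3.5,2.6,0,0, 3.9,2.6,0,0, 4.1,2.6,0,0, 4.3,2.6,0,0, 4.3,2.6,0,0]' 0 ; python3 - <<'E'
from h import *
go(m2w(-.09,0,.222))
E
```

```text
time_s: 5.35
tcp_pos: [0.5594, -0.0015, 0.222]
eef_rot: [155.5, 89.9, -27.4]
contact_force: [-8.3, 0.3, 16.9]
gripper_width: 0.0003
t 5.35 tcp [ 0.5594 -0.0015  0.222 ] m [-0.0886 -0.0011  0.222 ] F [-8.2771  0.252  16.932 ] q [ 19.9439   9.8316 -14.5969   0.0768 -65.5071 -22.8396]
[[ 0.0015 -0.05   -0.9987]
 [-0.0008 -0.9988  0.05  ]
 [-1.      0.0007 -0.0015]]
tool y yaw -92.86384639685348
[ 0.5583 -0.0029  0.222 ] -> [0.0033 0.14   0.1069]
```

Lid is down (force 17 N with the fingertips at exactly 0.222). I lift off and move ahead of the tray.

```bash
python3 -m handwheel '[-3,0,0,0, -7,0,0,0, -7,5,0,0, -7,10,0,0, -7,15,0,0, -7,19.8,0,0, -2,19.8,0,0, 4,19.8,0,0, 8,19.8,0,0, 8,19.8,0,0]' 0 ; python3 - <<'E'
from h import *
from plant import cams
import cv2
for n in("scene","top","wrist"):
    c=cams.capture(n);pickle.dump(c,open(f"pics/{n}3.pkl","wb"))
    im=c["image"][:,:,::-1]
    cv2.imwrite(f"pics/{n}3.png",cv2.resize(im[150:350,230:450],None,fx=3,fy=3,interpolation=2) if n!="wrist" else im)
go(m2w(-.285,0,.018),m2w(-.255,0,.018))
E
```

```text
time_s: 6.6
tcp_pos: [0.5471, -0.1987, 0.1365]
eef_rot: [-3.0, 89.6, 174.1]
contact_force: [0.9, -1.1, 0.2]
gripper_width: 0.0006
t 6.75 tcp [ 0.5508 -0.1991  0.1416] m [-0.2863 -0.0028  0.1416] F [ 0.8492 -0.0007  0.4657] q [ -0.7299  16.0788 -17.6384   0.0455 -56.1289  -2.1665]
[[ 0.0027 -0.0501 -0.9987]
 [-0.0007 -0.9987  0.0501]
 [-1.      0.0006 -0.0027]]
tool y yaw -92.8710657876385
[ 0.5481 -0.1976  0.018 ] -> [12.3604 -0.1402  0.3165]
[ 0.5497 -0.1677  0.018 ] -> [12.3587 -3.1402  0.3098]
```

View pics/scene3.png

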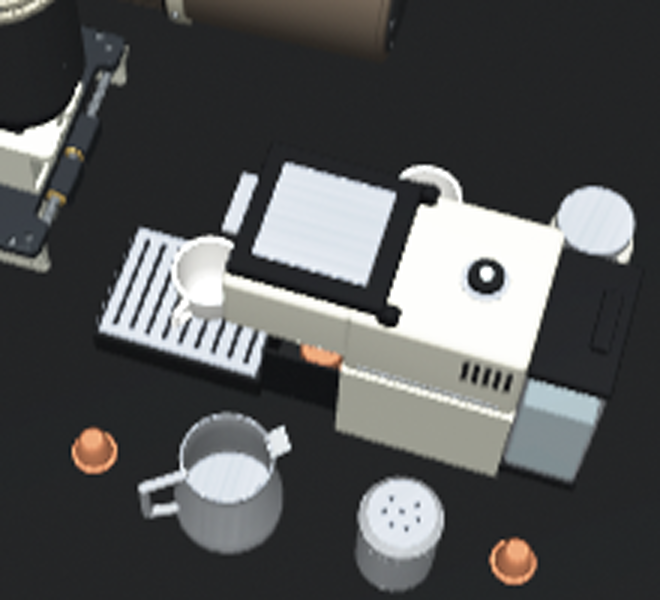

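View pics/top3.png

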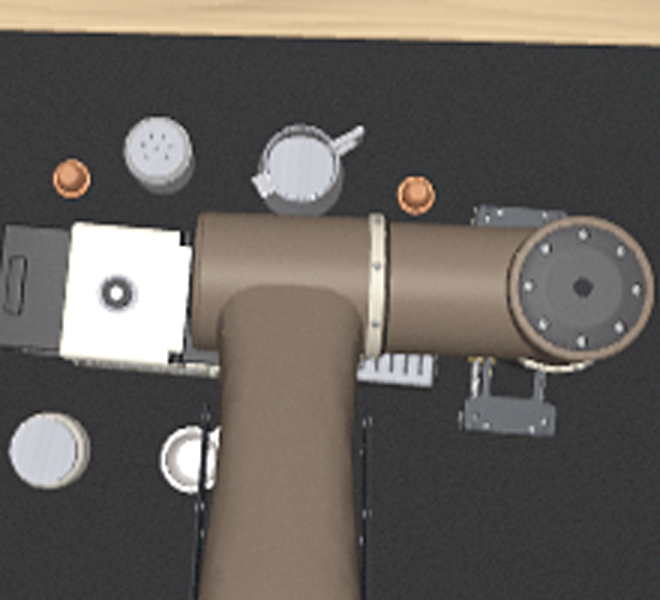

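View pics/wrist3.png

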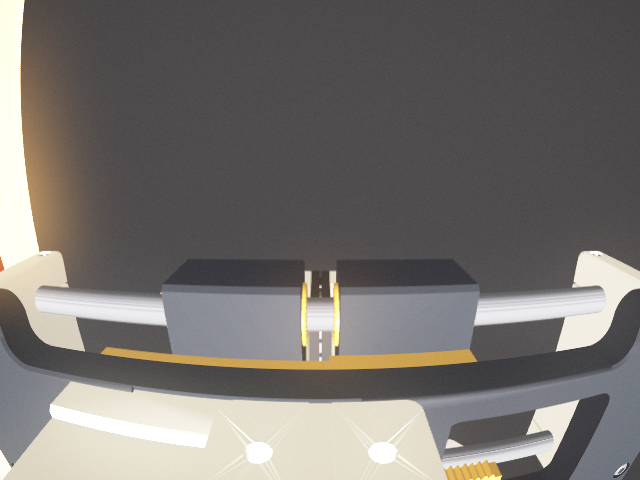

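```bash
python3 - <<'E'
import pickle,cv2
for n in("scene","top"):
    cv2.imwrite(f"pics/{n}3f.png",pickle.load(open(f"pics/{n}3.pkl","rb"))["image"][:,:,::-1])
E
```

```text
(no output)
```

View pics/scene3f.png

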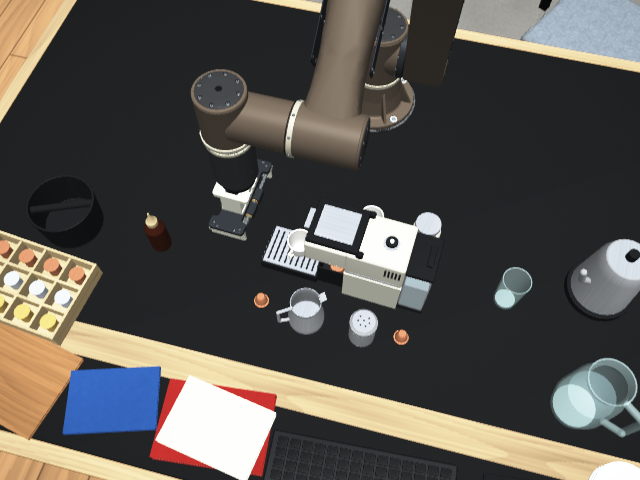

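View pics/top3f.png

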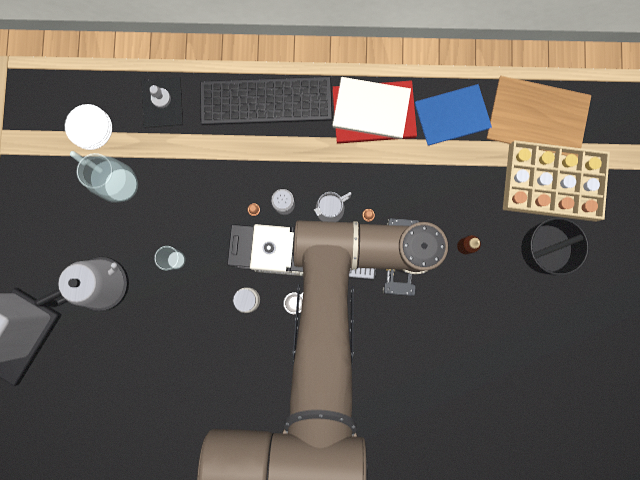

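```bash
python3 - <<'E'
from h import *
T=pickle.load(open("pics/top3.pkl","rb"));S=pickle.load(open("pics/scene3.pkl","rb"))
for a,b in [((356,245),(295,129)),((424,245),(219,89)),((356,224),(300,103)),((356,267),(288,155)),((356,245),(295,121)),((356,245),(290,140)),((310,246),(362,142))]: print(tri(ray(T,*a),ray(S,*b)))
E
```

```text
(array([ 0.5525, -0.0677,  0.5109]), np.float64(0.004051120406178208))
(array([ 0.5508, -0.2   ,  0.5752]), np.float64(0.0029644088194908883))
(array([ 0.5826, -0.0546,  0.6193]), np.float64(0.017472133972489763))
(array([ 0.5149, -0.0862,  0.3747]), np.float64(0.01692676483438466))
(array([ 0.5509, -0.0671,  0.5313]), np.float64(0.0032131683064086196))
(array([ 0.5559, -0.0732,  0.481 ]), np.float64(0.003806933582245661))
(array([0.5468, 0.0411, 0.5034]), np.float64(0.028134086166609996))
```

Wrist crossbar sits about 0.31 m above the TCP, so it clears the machine by 10 cm at push height. Descend.

```bash
python3 -m handwheel '[4,0,0,0, 8,0,0,0, 11,0,0,0, 12.2,0,0,0, 12.2,0,0,0, 12.2,-0.5,0,0, 12.2,-1,0,0, 12.2,-1.5,0,0, 12.2,-2,0,0, 12.2,-2,0,0]' 0 ; python3 - <<'E'
from h import *
from plant import cams
import cv2
for n in("scene","top"):
    c=cams.capture(n);pickle.dump(c,open(f"pics/{n}4.pkl","wb"))
    im=c["image"][:,:,::-1]
    cv2.imwrite(f"pics/{n}4.png",cv2.resize(im[150:350,190:410],None,fx=3,fy=3,interpolation=2))
go(m2w(-.185,0,.018))
E
```

```text
time_s: 8.0
tcp_pos: [0.5505, -0.1785, 0.0177]
eef_rot: [-175.2, 90.0, 2.0]
contact_force: [0.3, 0.1, 0.2]
gripper_width: 0.0006
t 8.1 tcp [ 0.5504 -0.1789  0.0175] m [-0.2662 -0.0014  0.0175] F [0.2424 0.8222 0.3785] q [  1.3523  24.0428 -25.4761   0.0018 -40.4842  -4.2477]
[[-0.0001 -0.0505 -0.9987]
 [-0.     -0.9987  0.0505]
 [-1.      0.      0.0001]]
tool y yaw -92.89396016945292
[ 0.5533 -0.0977  0.018 ] -> [-0.0456 -8.1163  0.1211]
```

View pics/scene4.png

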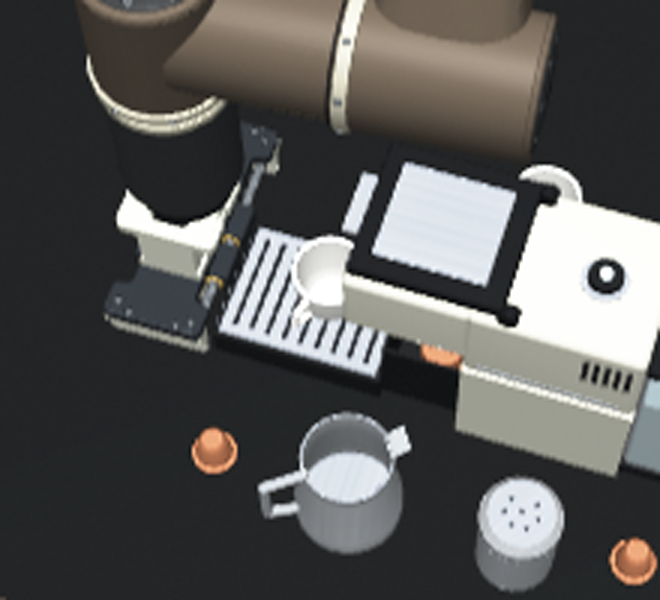

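The fingers stand in front of the tray face, with the cup well clear of the gripper body. I push slowly for about 3 cm first.

```bash
python3 -m handwheel '[0,-0.4,0,0, 0,-0.9,0,0, 0,-1.3,0,0, 0,-1.7,0,0, 0,-2.1,0,0, 0,-2.5,0,0, 0,-2.9,0,0, 0,-3.3,0,0, 0,-3.7,0,0, 0,-4.1,0,0]' 0 ; python3 - <<'E'
from h import *
from plant import cams
import cv2
for n in("scene",):
    c=cams.capture(n)
    im=c["image"][:,:,::-1]
    cv2.imwrite(f"pics/{n}5.png",cv2.resize(im[150:350,190:410],None,fx=3,fy=3,interpolation=2))
go(m2w(-.185,0,.018))
E
```

```text
time_s: 9.35
tcp_pos: [0.5527, -0.1378, 0.0176]
eef_rot: [-179.4, 90.0, -2.3]
contact_force: [1.2, -3.6, -1.7]
gripper_width: 0.0005
t 9.4 tcp [ 0.5526 -0.1374  0.0176] m [-0.2246 -0.0014  0.0176] F [ 0.6765  0.4678 -0.3449] q [  5.7199  23.3545 -26.7008  -0.0114 -39.9351  -8.6139]
[[ 0.0002 -0.0506 -0.9987]
 [ 0.0001 -0.9987  0.0506]
 [-1.     -0.0002 -0.0001]]
tool y yaw -92.90266853862799
[ 0.5533 -0.0977  0.018 ] -> [-0.0374 -3.9597  0.1304]
```

View pics/scene5.png

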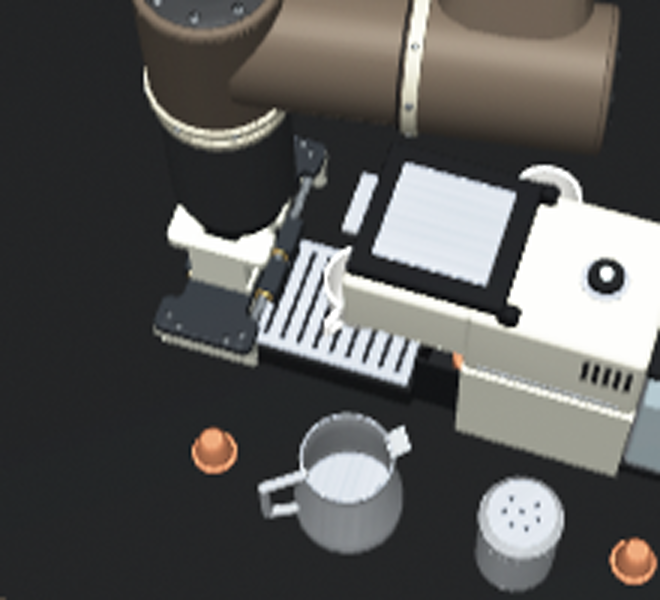

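The tray moves and the cup rides along. I carry on.

```bash
python3 -m handwheel '[0,-0.4,0,0, 0,-0.8,0,0, 0,-1.2,0,0, 0,-1.6,0,0, 0,-2,0,0, 0,-2.4,0,0, 0,-2.8,0,0, 0,-3.2,0,0, 0,-3.5,0,0, 0,-3.7,0,0]' 0 ; python3 - <<'E'
from h import *
go(m2w(-.185,0,.018))
E
```

```text
time_s: 10.65
tcp_pos: [0.5544, -0.1009, 0.0176]
eef_rot: [169.3, 90.0, -13.6]
contact_force: [2.0, -2.3, 0.5]
gripper_width: 0.0004
t 10.65 tcp [ 0.5544 -0.1009  0.0176] m [-0.1881 -0.0013  0.0176] F [ 1.9511 -2.3336  0.5332] q [  9.5889  22.9262 -27.4757   0.0023 -39.5947 -12.4909]
[[ 0.0001 -0.0506 -0.9987]
 [-0.     -0.9987  0.0506]
 [-1.      0.     -0.0001]]
tool y yaw -92.90023583480627
[ 0.5533 -0.0977  0.018 ] -> [-0.0378 -0.3058  0.1264]
```

```bash
python3 -m handwheel '[0,-0.2,0,0, 0,-0.3,0,0, 0,-0.4,0,0, 0,-0.5,0,0, 0,-0.6,0,0, 0,-0.7,0,0, 0,-0.8,0,0, 0,-0.8,0,0, 0,-0.8,0,0, 0,-0.8,0,0]' 0 ; python3 - <<'E'
from h import *
go(m2w(-.185,0,.018))
E
```

```text
time_s: 11.9
tcp_pos: [0.5545, -0.0982, 0.0178]
eef_rot: [76.9, 89.7, -106.1]
contact_force: [7.4, -35.6, -3.8]
gripper_width: 0.0005
t 11.9 tcp [ 0.5545 -0.0982  0.0178] m [-0.1854 -0.0012  0.0178] F [  7.4338 -35.5947  -3.8053] q [ 10.0666  22.9026 -27.6665   0.4221 -39.5637 -13.3428]
[[-0.0014 -0.0515 -0.9987]
 [-0.005  -0.9987  0.0515]
 [-1.      0.0051  0.0012]]
tool y yaw -92.95041845996383
[ 0.5533 -0.0977  0.018 ] -> [-0.0245 -0.035   0.1192]
```

Tray is against its stop (36 N, TCP at m x = -0.185 as predicted). Back off and rise, then look.

```bash
python3 -m handwheel '[0,1,0,0, 0,3,0,0, 0,6,0,0, -4,7,0,0, -10,7,0,0, -16,7,0,0, -22,7,0,0, -28,7,0,0, -30,7,0,0, -30,7,0,0]' 0 ; python3 - <<'E'
from h import *
from plant import cams
import cv2
for n in("scene","top","wrist"):
    c=cams.capture(n);pickle.dump(c,open(f"pics/{n}6.pkl","wb"))
    im=c["image"][:,:,::-1]
    cv2.imwrite(f"pics/{n}6.png",cv2.resize(im[150:350,190:410],None,fx=3,fy=3,interpolation=2))
go(m2w(.058,0,.32),m2w(.058,0,.225))
E
```

```text
time_s: 13.15
tcp_pos: [0.5515, -0.1631, 0.3194]
eef_rot: [-165.8, 89.8, 11.3]
contact_force: [-0.6, -0.3, -1.1]
gripper_width: 0.0003
t 13.3 tcp [ 0.5504 -0.1629  0.316 ] m [-0.2502 -0.0005  0.316 ] F [-0.2501  0.2813 -0.5935] q [  3.002    8.537   -3.8622  -0.0479 -77.7408  -5.9038]
[[-0.0025 -0.0508 -0.9987]
 [ 0.0007 -0.9987  0.0508]
 [-1.     -0.0006  0.0025]]
tool y yaw -92.91199541048388
[0.566  0.1449 0.32  ] -> [ -0.3835 -30.8207   0.0053]
[0.566  0.1449 0.225 ] -> [  9.1165 -30.8153  -0.0186]
```

View pics/scene6.png

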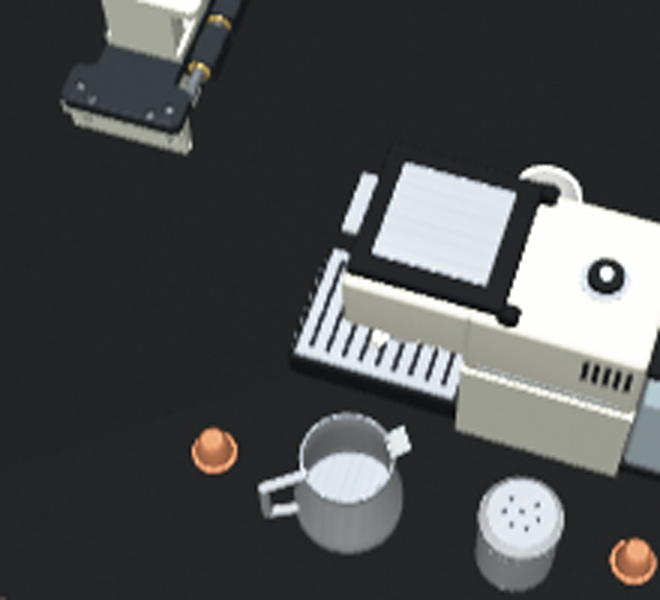

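View pics/top6.png

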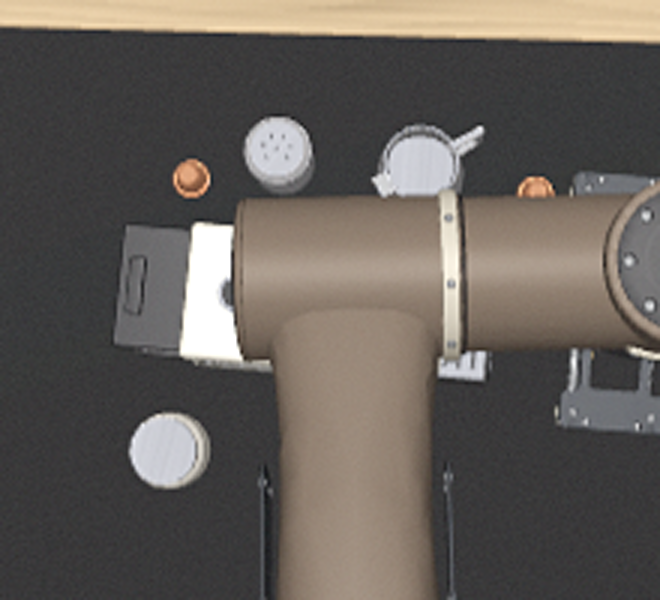

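```bash
python3 - <<'E'
from h import *
S=pickle.load(open("pics/scene6.pkl","rb"))
for u,v,z in [(295,355,.036),(298,355,.036),(606,273,.215)]: print(w2m(atz(S,u/3+190,v/3+150,z)))
S=pickle.load(open("pics/scene4.pkl","rb"))
E
python3 -m handwheel '[-0.3,-6,0,0, -0.3,-12,0,0, -0.3,-18,0,0, -0.3,-24,0,0, -0.3,-28,0,0, -0.3,-30.8,0,0, 3,-30.8,0,0, 6,-30.8,0,0, 8,-30.8,0,0, 8,-30.8,0,0]' 0 ; python3 - <<'E'
from h import *
from plant import cams
import cv2
for n in("scene","wrist"):
    c=cams.capture(n);pickle.dump(c,open(f"pics/{n}7.pkl","wb"))
    im=c["image"][:,:,::-1]
    cv2.imwrite(f"pics/{n}7.png",cv2.resize(im[150:350,230:450],None,fx=3,fy=3,interpolation=2) if n!="wrist" else im)
go(m2w(.058,0,.215),m2w(.058,0,.208))
E
```

```text
[-0.1672 -0.0538  0.036 ]
[-0.1649 -0.0531  0.036 ]
[ 0.0592 -0.003   0.215 ]
time_s: 14.55
tcp_pos: [0.5654, 0.1439, 0.2346]
eef_rot: [30.4, 89.7, -152.5]
contact_force: [0.1, -0.4, 0.5]
gripper_width: 0.0004
t 14.65 tcp [0.5669 0.1444 0.2374] m [ 0.0576 -0.0009  0.2374] F [ 0.3712 -0.4983 -0.1195] q [ 33.443   11.7664 -10.0609   0.02   -68.2349 -36.351 ]
[[-0.0007 -0.0506 -0.9987]
 [-0.0009 -0.9987  0.0506]
 [-1.      0.0009  0.0007]]
tool y yaw -92.90050545324677
[0.566  0.1449 0.215 ] -> [ 2.2409 -0.0468  0.0899]
[0.566  0.1449 0.208 ] -> [ 2.9409 -0.0474  0.0895]
```

View pics/scene7.png

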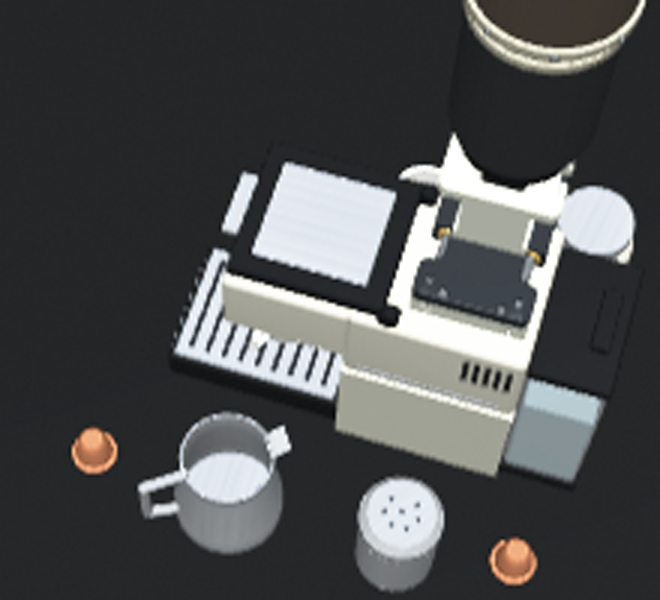

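View pics/wrist7.png

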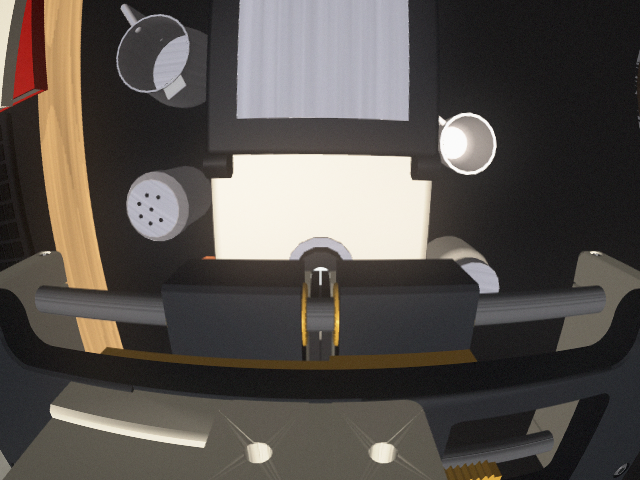

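Tray corner is level with its home position and the fingers are centred over the button. I press, hold, release and rise.

```bash
python3 -m handwheel '[1.2,0,0,0, 2.0,0,0,0, 2.3,0,0,0, 2.5,0,0,0, 2.7,0,0,0, 2.9,0,0,0, 3.1,0,0,0, 3.1,0,0,0, 3.1,0,0,0, 3.1,0,0,0]' 0 ; python3 - <<'E'
from h import *
go(m2w(.058,0,.21))
E
```

```text
time_s: 15.9
tcp_pos: [0.5668, 0.1445, 0.21]
eef_rot: [-168.2, 89.9, 8.9]
contact_force: [-13.0, 1.0, 23.5]
gripper_width: -0.0001
t 15.9 tcp [0.5668 0.1445 0.21  ] m [ 0.0576 -0.0008  0.21  ] F [-12.9975   0.9804  23.5318] q [ 33.477   12.7077 -12.5486   0.0573 -64.6302 -36.3607]
[[ 0.0022 -0.0499 -0.9988]
 [ 0.0003 -0.9988  0.0499]
 [-1.     -0.0004 -0.0021]]
tool y yaw -92.85915145626538
[0.566  0.1449 0.21  ] -> [-0.0008 -0.0415  0.0777]
```

```bash
python3 -m handwheel '[-1,0,0,0, -6,0,0,0, -12,0,0,0, -17,0,0,0, -17,-5,0,0, -17,-10,0,0, -17,-15,0,0, -17,-18,0,0, -17,-18,0,0, -17,-18,0,0]' 0 ; python3 - <<'E'
from h import *
from plant import cams
import cv2
for n in("scene","top","wrist"):
    c=cams.capture(n);pickle.dump(c,open(f"pics/{n}8.pkl","wb"))
    im=c["image"][:,:,::-1]
    cv2.imwrite(f"pics/{n}8.png",cv2.resize(im[150:350,210:430],None,fx=3,fy=3,interpolation=2) if n!="wrist" else im)
go()
E
```

```text
time_s: 17.15
tcp_pos: [0.5762, 0.3241, 0.3765]
eef_rot: [102.5, 90.0, -80.4]
contact_force: [0.1, -0.1, 0.6]
gripper_width: 0.0004
t 17.3 tcp [0.5762 0.3234 0.3771] m [ 0.2368 -0.0008  0.3771] F [-0.1365 -0.1475 -0.2383] q [ 46.1818  16.3043  13.6976   0.0084 -87.3501 -49.1535]
[[ 0.0006 -0.0518 -0.9987]
 [ 0.0004 -0.9987  0.0518]
 [-1.     -0.0005 -0.0006]]
tool y yaw -92.97124187726517
```

View pics/scene8.png

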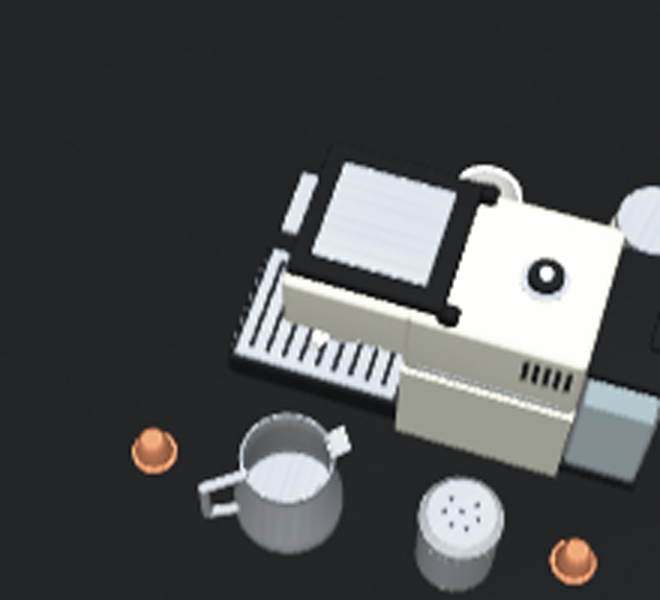

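View pics/top8.png

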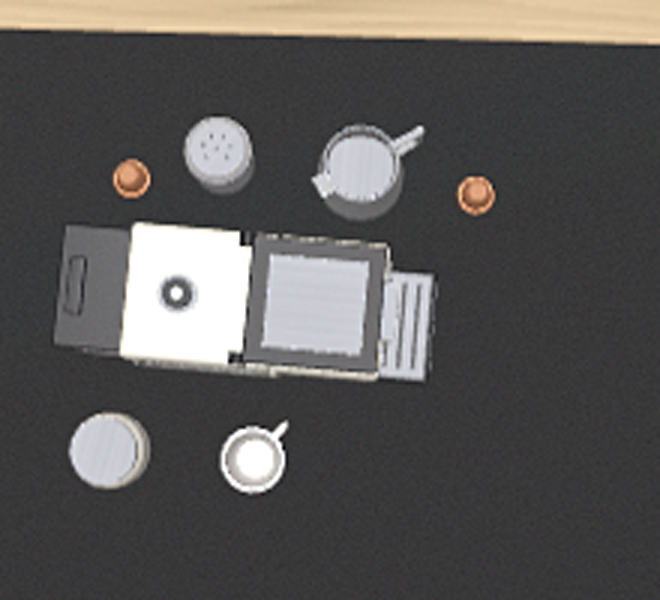

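View pics/wrist8.png

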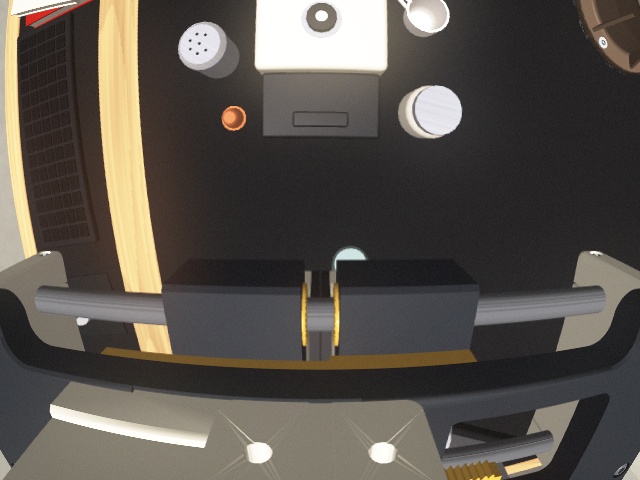

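```bash
python3 - <<'E'
from h import *
T8=pickle.load(open("pics/top8.pkl","rb"));S8=pickle.load(open("pics/scene8.pkl","rb"))
for p in [(436,272),(428,380)]: print("now",w2m(atz(T8,p[0]/3+210,p[1]/3+150,.036)))
for p in [(628,255),(613,395)]: print("was",w2m(atz(T,*tc(*p),.036)))
a=w2m(atz(S,*sc(158,264),.07));b=w2m(atz(S8,316/3+210,340/3+150,.07));print(a,b,b-a)
print("cup0",w2m(atz(T,*tc(515,314),.09)))
import cv2
im=S8["image"][:,:,::-1];cv2.imwrite("pics/z.png",cv2.resize(im[225:285,280:350],None,fx=9,fy=9,interpolation=2))
E
```

```text
now [-0.177  -0.0513  0.036 ]
now [-0.177   0.0543  0.036 ]
was [-0.2409 -0.0473  0.036 ]
was [-0.2372  0.0556  0.036 ]
[-0.1675 -0.035   0.07  ] [-0.1037 -0.037   0.07  ] [ 0.0637 -0.002   0.    ]
cup0 [-0.1597  0.0057  0.09  ]
```

View pics/z.png

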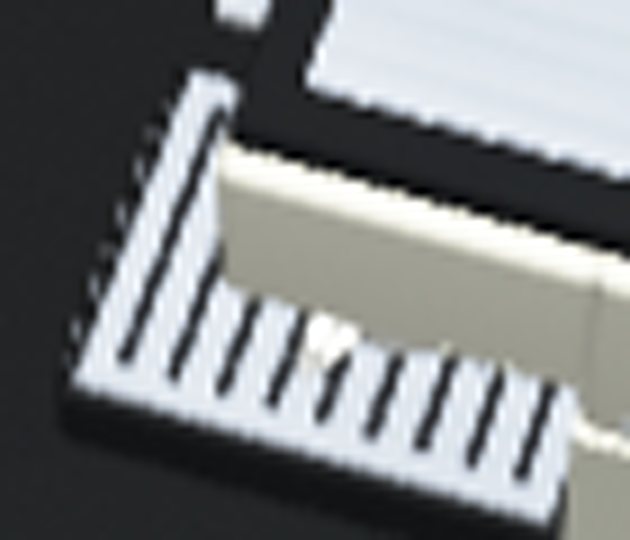

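Tray front is at m x = -0.177 (home is -0.175). The cup moved 63 mm, the same as the tray, and its estimated centre is about 13 mm from the spout. The button looks up and the lid flat, so I hand in.

```bash
python3 -c "
from plant import workorder,sensors
print(workorder.close_job());s=sensors.get_state();print(s['time_s'],s['contact_force'])"
```

```text
the job is handed in; nothing more can be done
None
the job is handed in; nothing more can be done
```

I handed the job in at about 17 s, with the lid shut, the tray home and the brew button pressed and released. No verdict is reported.

I pushed the lid down along its arc first, then the tray to its stop, then the button, all with the closed fingertips.

- **Lid:** the fingertips stopped at z = 0.222, the height of the shut lid, with 17 N on them. The later pictures show it flat.
- **Tray:** it met its stop at 36 N, and its front now measures machine x = -0.177, against -0.175 when home. One earlier reading from the scene camera gave -0.167, about 8 mm off. I put that down to that camera's reading offset of several mm on the other points.
- **Cup:** its handle moved about 63 mm, the same as the tray within measuring error. I estimate its centre about 13 mm from the spout axis; the limit is 24 mm. The head hides the cup, so I inferred that it is upright from its visible handle.
- **Button:** the fingertips reached z = 0.210, which is fully down, at 23 N. It looks up again in the last pictures.
- **Other things on the table:** none near the machine looks moved, and I never went near the rest. The arm ended clear of everything, with no contact force.

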